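# Wedge the swinging display leaf

## Task

The breeze keeps swinging the plywood display leaf on its post. Pick up the dark acacia wedge and tap it, thin end first and lying flat on the blue shelf, under the free end of the leaf, in from the free edge towards the post, until it jams tight and stays there when you let go. The leaf must end at the angle at which it stands now, and the pink soapstone bowl must stay where it is.

Things in the scene. Friction and masses are not known exactly. Their poses are not given: they have to be found in the camera images.
- wedge_tail (a point): Dark acacia wedge, 160 long, 36 wide, 75 g, lying flat. Its rear 50 mm (tail) is a block 26 high; the other 110 mm slopes down evenly to a tip 5 high. Point: middle of the tail block, 25 mm from the tail's end face, 135 mm from the tip's end, 13 mm above the underside. x axis: from tail to tip; z up. A pale flat strip, 160 x 36 x 8, lies nearby and is not the wedge.
- leaf_toe (a point): Lower corner of the leaf's free end, mid-thickness, 200 mm from the hinge axis. Underside level, 16 mm above the shelf, with no vertical play: it meets the wedge where the slope is 16 high, 58 mm from the tip; jammed, the tail's middle is then 70 to 77 mm outside this point. y axis: level along the panel from the free edge towards the post; z up.
- leaf: Swinging display leaf: upright plywood panel 185 wide, 180 tall, 16 thick, with a red-framed sample abacus on each face (40 thick there). It turns about a vertical post; the hinge is slightly stiff, so it stays where left, but a light push swings it. Origin: on the hinge axis, at the height of the underside. y axis: level, from the free edge towards the post.
- bowl: Pink soapstone bowl, 110 mm across, 50 mm high; origin at the centre of its underside. A bystander that must stay where it is.
Things that resemble listed ones, but are neither listed nor needed, are in the scene too. There is more than one size of the part that bears wedge_tail; the job needs the middle-sized.

How it is judged:
By the outcome, as a careful person would: the job done as asked, in the order asked, and still so for the second after the job is handed in, with the robot touching nothing.
It also fails if it takes over 45 s, if anything falls off the work surface, if the arm or the gripper's body presses on something with over 40 N, if the wrist force passes 120 N, or if a joint passes its speed limit or range.

## Robot

A 6-joint arm with a two-finger parallel gripper is mounted at the origin on the work surface. World frame = base frame: x ahead of the robot, y to its left, z up, the work surface at z = 0. Lengths are in m, angles in rad, forces in N, time in s.
With the tool pointing down it reaches from about 0.275 to 0.875 m from the base axis. Payload 12.5 kg.
Tool frame: the origin (TCP) lies at the very end of the fingers, on their centre line; the grasp point (between the pads) lies 19 mm behind it; x points along the fingers, y is the direction in which the jaws open and shut, and the axes are right-handed (so a half turn about x gives the same grasp; the last joint's range is limited). The gripper opens to 85 mm and grips with 20 to 120 N. Pads are 22 mm wide; open, the fingers measure 114 mm over their backs; the gripper's body (76 mm by 85 mm) begins 54 mm behind the grasp point. The pads swing forward as they close: fully open they stand 13 mm farther back than shut.
Start: joints at [-1.37, 0.351, 1.652, -0, 1.139, -0.085], TCP at [0.155, -0.528, 0.231] pointing down, gripper open.
Joint ranges: [-2.75, 2.75], [-0.79, 2.1], [0.01, 2.65], [-1.57, 4.71], [0.07, 3.14], [-2.87, 2.87]. Speed limits (rad/s): [2.22, 2.22, 2.79, 3.14, 3.14, 3.14].

## Interface

Orientations are given as a 3x3 rotation matrix whose columns are the frame's x, y, z axes.
In Python, from bench import manip gives the robot as it stands. Calls block until the motion is done:
- manip.move_ptp(position, orientation): joint-space move of the TCP to a pose.
- manip.move_l(position, attitude=None, max_speed=0.15): straight line of the TCP; attitude=None keeps the orientation; max_speed is the mean speed in m/s.
- manip.move_j(angles): joint-space move.
- manip.set_gripper(opening, effort=None): opening from 0.0 (shut) to 1.0 (fully open); effort is the grip in N (None keeps the last); returns when the fingers have stopped.
- manip.dwell(seconds).
- manip.inverse_kinematics(position, orientation): joint angles nearest the present ones, or None.
- manip.grab_frame(name): name is "side" or "top" or "wrist"; returns (picture, depth): 400x640x3 uint8, red, green, blue; 400x640 float32, m along the optical axis (not along the pixel's ray), 0 where there is no reading.
- manip.get_calibration(name): a dict with "camera_matrix" (3x3 intrinsics, pixels), "R" (3x3) and "t" (3): a world point X has camera coordinates R X + t. Camera axes: x right, y down, z forward; pixel columns grow to the right and rows downward; lengths in m; the calibration is good to about 2 mm. A picture is of the moment at which its call begins: read the wrist's pose just before it. get_calibration takes no time and is no camera call; for the wrist camera it gives the pose at the moment of the call.
A pose or a line that the arm cannot do raises manip.Unreachable and nothing moves.
- manip.sign_off(): hands the job in, once; it reports no verdict.
Trained networks look in the newest picture that a camera, given by its name, has taken for a name from the list of things; names that differ only in an ending like _2 or _b are one class to them, and where a whole thing is asked for, a point or a joint stands for the part that bears it (a point fixed in the world has none). Each returns a list of dicts, best first, with "confidence" (0 to 1); they miss things now and then, are a little off and sometimes report something else, mostly with a low value. They report only what shows in the picture. A call takes as long as a camera call. They do not tell look-alikes from the thing itself.
- manip.look_for(camera, name): "at" ([x, y, z] in m, in world coordinates, good to about 4 mm: the middle of the surface that is visible of it).
Readings, each from a call of its own:
- manip.current_time(): time.
- manip.current_qpos(): joint angles.
- manip.current_joint_vel(): joint speeds.
- manip.current_joint_torque(): joint torques, N m.
- manip.current_ee_pos(): TCP position.
- manip.current_tcp_rot(): TCP orientation.
- manip.current_force(): force on the tool from outside, world axes, zero at the start.
- manip.current_ft_torque(): the same for the moment, N m.
- manip.current_grip_width(): opening from 0.0 (shut) to 1.0 (fully open).
Only numpy, scipy, OpenCV 4.12 (cv2) and the standard library are available. Lean on these libraries where they do the work, as an engineer would, in place of code of your own. Each camera call takes 0.05 s, during which the arm holds its last target.

## Working session

There is one attempt and no reset: what is moved stays moved. The work goes in short steps, each a Python script; the robot and the scene stay as the last script left them, time stands still between calls to the robot, and variables do not carry over. Pictures are saved under pics/ and viewed, and the job is handed in when it is done.

```bash
mkdir -p pics; ls; cat > h.py <<'E'
import numpy as np, cv2
from bench import manip
def shot(n,f):
    K=manip.get_calibration(n); im,d=manip.grab_frame(n)
    cv2.imwrite('pics/'+f+'.png',im[:,:,::-1]); np.savez('pics/'+f+'.npz',im=im,d=d,K=K['camera_matrix'],R=K['R'],t=K['t'])
    return im,d,K
def world(f):
    z=np.load('pics/'+f+'.npz'); d=z['d']; K=z['K']
    v,u=np.mgrid[0:d.shape[0],0:d.shape[1]]
    c=np.stack([(u-K[0,2])/K[0,0]*d,(v-K[1,2])/K[1,1]*d,d],-1)
    w=(c-z['t'])@z['R']; w[d==0]=np.nan
    return z['im'],w
E
python3 - <<'E'
from h import *
for c in ['top','side','wrist']:
    shot(c,c+'0')
    for n in ['wedge_tail','leaf_toe','leaf','bowl']:
        try:
            for r in manip.look_for(c,n): print(c,n,np.round(r['at'],3),round(r['confidence'],2))
        except Exception as e: print(c,n,e)
print(manip.current_time())
E
```

```text
pics
top wedge_tail [ 0.491 -0.109  0.018] 0.91
top wedge_tail [ 0.311 -0.207  0.028] 0.64
top wedge_tail [ 0.56 -0.24  0.02] 0.63
top leaf_toe [0.574 0.136 0.169] 0.63
top leaf [0.572 0.136 0.171] 0.58
top bowl [0.416 0.373 0.032] 0.76
side wedge_tail [ 0.377 -0.151  0.032] 0.98
side wedge_tail [ 0.482 -0.09   0.016] 0.88
side wedge_tail [ 0.545 -0.243  0.02 ] 0.72
side leaf_toe [0.567 0.153 0.125] 0.66
side leaf [0.57  0.159 0.131] 0.7
side bowl [0.431 0.356 0.03 ] 0.84
wrist wedge_tail [ 0.24  -0.262  0.008] 0.57
0.75
```

View pics/top0.png

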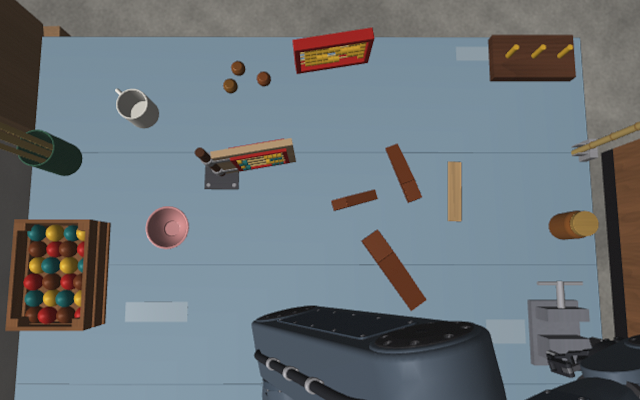

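View pics/side0.png

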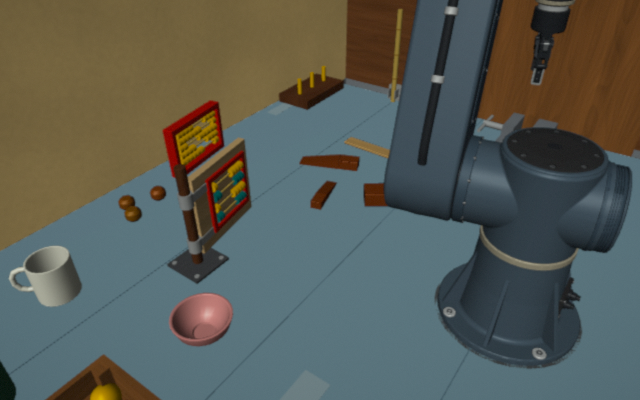

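View pics/wrist0.png

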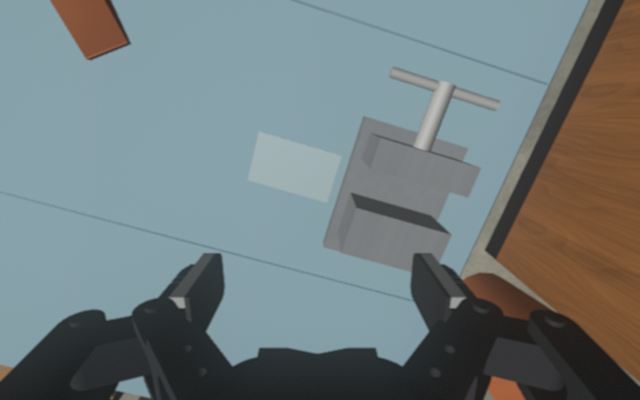

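The top view shows three brown wedges: a short one at (354,200), a middle one at (404,173) and a large one at (394,270). The pale strip is at (455,190), the leaf at (250,157) with its post at about (210,160), and the bowl at (167,228). I'll measure the wedges next.

```bash
python3 - <<'E'
from h import *
im,w=world('top0')
hsv=cv2.cvtColor(im,cv2.COLOR_RGB2HSV)
m=((hsv[...,0]<15)&(hsv[...,1]>110)).astype(np.uint8)
n,l,s,c=cv2.connectedComponentsWithStats(m)
for (u,v) in [(354,200),(404,173),(394,270)]:
    k=l[v,u]; 
    if k==0: print('none');continue
    P=w[l==k]; P=P[~np.isnan(P[:,0])]
    r=cv2.minAreaRect(P[:,:2].astype(np.float32))
    ctr=np.array(r[0]); 
    U,S,V=np.linalg.svd(P[:,:2]-P[:,:2].mean(0)); a=V[0]; q=(P[:,:2]-ctr)@a
    print((u,v),'size',np.round(r[1],3),'ctr',np.round(ctr,3),'ax',np.round(a,3),'zmax',np.round(np.percentile(P[:,2],95),4))
    for lo in np.arange(-.11,.11,.02):
        i=(q>=lo)&(q<lo+.02)
        if i.sum()>3: print('   ',round(lo+.01,3),np.round(np.median(P[i,2]),4),np.round(P[i,:2].mean(0),3))
# leaf
i=(w[...,2]>0.02)&(w[...,0]>.45)&(w[...,0]<.68)&(w[...,1]>.03)&(w[...,1]<.3)
P=w[i];print(np.nanmin(P,0),np.nanmax(P,0))
im2=cv2.resize(im[130:320,180:480],None,fx=2.6,fy=2.6,interpolation=cv2.INTER_CUBIC)
cv2.imwrite('pics/crop1.png',im2[:,:,::-1])
for zz in [0]:
    print('shelf z',np.nanmedian(w[200:260,240:330,2]))
E
```

```text
(354, 200) size [0.025 0.12 ] ctr [ 0.489 -0.112] ax [ 0.275 -0.962] zmax 0.0227
    -0.06 0.0205 [ 0.474 -0.059]
    -0.04 0.0204 [ 0.478 -0.073]
    -0.02 0.0191 [ 0.483 -0.093]
    0.0 0.0157 [ 0.489 -0.112]
    0.02 0.0117 [ 0.494 -0.131]
    0.04 0.0078 [ 0.5   -0.151]
    0.06 0.0047 [ 0.504 -0.165]
(404, 173) size [0.157 0.037] ctr [ 0.562 -0.241] ax [-0.94  -0.342] zmax 0.029
    -0.08 0.0068 [ 0.631 -0.215]
    -0.06 0.0094 [ 0.617 -0.22 ]
    -0.04 0.0133 [ 0.599 -0.227]
    -0.02 0.0172 [ 0.58  -0.233]
    0.0 0.0208 [ 0.561 -0.24 ]
    0.02 0.0244 [ 0.542 -0.247]
    0.04 0.0268 [ 0.524 -0.254]
    0.06 0.0264 [ 0.505 -0.261]
    0.08 0.0253 [ 0.492 -0.266]
(394, 270) size [0.219 0.049] ctr [ 0.306 -0.211] ax [-0.813 -0.583] zmax 0.0385
    -0.1 0.0364 [ 0.387 -0.153]
    -0.08 0.0364 [ 0.37  -0.164]
    -0.06 0.0365 [ 0.354 -0.176]
    -0.04 0.035 [ 0.338 -0.188]
    -0.02 0.032 [ 0.322 -0.199]
    0.0 0.028 [ 0.305 -0.21 ]
    0.02 0.0242 [ 0.289 -0.222]
    0.04 0.0208 [ 0.273 -0.234]
    0.06 0.0168 [ 0.256 -0.245]
    0.08 0.0131 [ 0.24  -0.257]
    0.1 0.0087 [ 0.225 -0.269]
[0.55025906 0.04289171 0.02048893] [0.61005992 0.25438745 0.23890357]
shelf z 0.0004505575396654328
```

View pics/crop1.png

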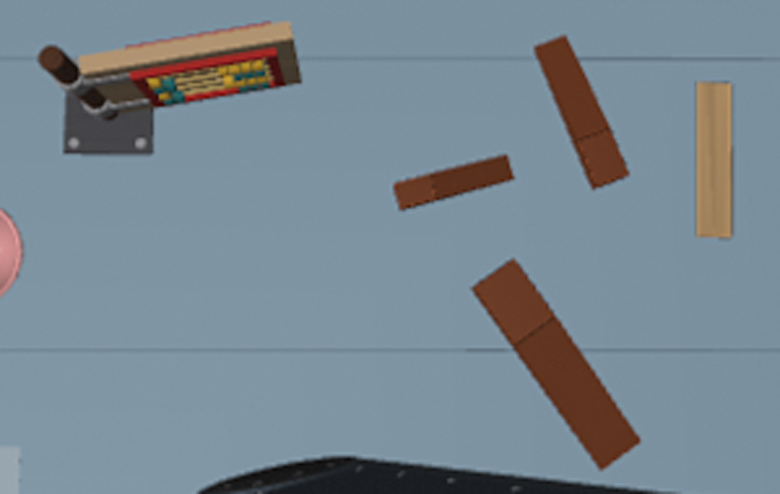

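The crop shows the choice clearly. The wedge at top pixel (404,173) measures 157 x 37 with heights of 26 down to 6, so it is the 160 mm middle one; the others are 120 and 219 long. Next is the leaf geometry.

```bash
python3 - <<'E'
from h import *
for f in ['top0','side0']:
    im,w=world(f)
    reg=(w[...,0]>.45)&(w[...,0]<.68)&(w[...,1]>.03)&(w[...,1]<.29)
    i=reg&(w[...,2]>.186)&(w[...,2]<.206)
    P=w[i]; print(f,len(P), 'z',np.percentile(P[:,2],[5,50,95]))
    for y in np.arange(.03,.27,.015):
        k=(P[:,1]>=y)&(P[:,1]<y+.015)
        if k.sum(): print('  ',round(y,3),k.sum(),np.round([P[k,0].min(),np.median(P[k,0]),P[k,0].max()],4), np.round(P[k].min(0)[1],4),np.round(np.median(P[k,2]),4))
    # post
    i=reg&(w[...,2]>.207); Q=w[i]; print(' post',len(Q),np.round(np.median(Q,0),4) if len(Q) else 0, np.round(Q.min(0),3),np.round(Q.max(0),3))
    # side faces z slice
    for z in [.03,.06,.09,.12,.15]:
        i=reg&(w[...,2]>z)&(w[...,2]<z+.03); Q=w[i]
        if len(Q)>5:
            j=np.argmin(Q[:,1]); print(' z',z,len(Q),'minY pt',np.round(Q[j],4),'maxY',np.round(Q[np.argmax(Q[:,1])],4))
E
```

```text
top0 697 z [0.18908854 0.19617789 0.19901804]
   0.03 4 [0.5901 0.5912 0.5942] 0.0431 0.1955
   0.045 53 [0.588  0.5958 0.6051] 0.045 0.1959
   0.06 56 [0.5849 0.5932 0.603 ] 0.0607 0.1959
   0.075 51 [0.5826 0.5908 0.6003] 0.0762 0.1963
   0.09 56 [0.5805 0.5882 0.5981] 0.09 0.1956
   0.105 57 [0.5782 0.5861 0.5957] 0.1054 0.1963
   0.12 57 [0.5745 0.5834 0.5932] 0.1202 0.1962
   0.135 52 [0.5724 0.5804 0.5897] 0.135 0.1956
   0.15 56 [0.5698 0.5777 0.5887] 0.1504 0.1961
   0.165 59 [0.5672 0.5746 0.5849] 0.1651 0.1963
   0.18 51 [0.5651 0.5724 0.5822] 0.1809 0.1962
   0.195 55 [0.5622 0.5701 0.5798] 0.195 0.1959
   0.21 55 [0.5593 0.5676 0.5778] 0.2104 0.1967
   0.225 30 [0.554  0.56   0.5741] 0.2259 0.1968
   0.24 5 [0.5533 0.554  0.5552] 0.2409 0.1927
 post 111 [0.5622 0.2385 0.2341] [0.554 0.23  0.207] [0.574 0.252 0.239]
 z 0.03 146 minY pt [0.5918 0.0433 0.0386] maxY [0.5522 0.2476 0.0388]
 z 0.06 236 minY pt [0.5914 0.0441 0.0751] maxY [0.56   0.2544 0.0658]
 z 0.09 218 minY pt [0.5903 0.0429 0.1011] maxY [0.5549 0.2459 0.0908]
 z 0.12 234 minY pt [0.5913 0.043  0.1479] maxY 
[... 592 characters left out ...]
5 0.5704 0.5836] 0.1654 0.1962
   0.18 60 [0.5621 0.5659 0.5792] 0.1803 0.1958
   0.195 59 [0.5589 0.5629 0.5777] 0.195 0.1962
   0.21 60 [0.5546 0.5607 0.5744] 0.2104 0.1956
   0.225 28 [0.5515 0.5536 0.5571] 0.2295 0.1958
   0.24 82 [0.5492 0.5571 0.5693] 0.2401 0.1956
 post 214 [0.5564 0.2438 0.2267] [0.55  0.23  0.207] [0.575 0.251 0.239]
 z 0.03 675 minY pt [0.5907 0.039  0.0389] maxY [0.5578 0.2539 0.053 ]
 z 0.06 802 minY pt [0.5915 0.0388 0.0858] maxY [0.5633 0.2536 0.0685]
 z 0.09 796 minY pt [0.5907 0.039  0.1157] maxY [0.5617 0.2503 0.1026]
 z 0.12 827 minY pt [0.5908 0.0396 0.1342] maxY [0.5587 0.2531 0.1491]
 z 0.15 1089 minY pt [0.5914 0.0385 0.1616] maxY [0.5597 0.2545 0.1612]
```

The leaf's y axis is about (-0.168, 0.986) and the toe is near (0.597, 0.042). I'll check reachability and which side the wrist camera is on before moving.

```bash
cat >> h.py <<'E'
def ori(jaw):  # tool down, jaw axis y
    x=np.array([0,0,-1.]); y=np.array([jaw[0],jaw[1],0.]); y/=np.linalg.norm(y)
    return np.column_stack([x,y,np.cross(x,y)])
d=np.array([-0.168,0.986]); d/=np.linalg.norm(d)
toe=np.array([0.597,0.042])
a=np.array([0.94,0.342]); a/=np.linalg.norm(a)
E
python3 - <<'E'
from h import *
K=manip.get_calibration('wrist'); c=-K['R'].T@K['t']; R=manip.current_tcp_rot()
print('cam in tool',np.round(R.T@(c-manip.current_ee_pos()),3)); print(np.round(R,2))
def chk(p,R):
    q=manip.inverse_kinematics(p,R); print(p, None if q is None else np.round(q,2))
perp=lambda v:np.array([-v[1],v[0]])
for s in (1,-1):
    print(s,'toolz grasp',ori(s*perp(a))[:,2])
    chk([.510,-.260,.10],ori(s*perp(a))); chk([.510,-.260,.004],ori(s*perp(a)))
    for o in (.155,.072):
        p=toe-o*d; chk([*p,.004],ori(s*perp(d)))
E
```

```text
cam in tool [-0.143 -0.    -0.071]
[[-0.    0.28 -0.96]
 [ 0.   -0.96 -0.28]
 [-1.   -0.   -0.  ]]
1 toolz grasp [0.93973503 0.3419036  0.        ]
[0.51, -0.26, 0.1] [-0.55  0.55  1.7  -0.    0.89 -2.47]
[0.51, -0.26, 0.004] [-0.55  0.71  1.73 -0.    0.71 -2.47]
[np.float64(0.6230345333219433), np.float64(-0.11079791580616738), 0.004] [-0.25  0.79  1.55 -0.    0.8   2.72]
[np.float64(0.6090934606398705), np.float64(-0.02897709637447774), 0.004] [-0.12  0.76  1.62 -0.    0.76  2.85]
-1 toolz grasp [-0.93973503 -0.3419036  -0.        ]
[0.51, -0.26, 0.1] [-0.55  0.55  1.7  -0.    0.89  0.67]
[0.51, -0.26, 0.004] [-0.55  0.71  1.73 -0.    0.71  0.67]
[np.float64(0.6230345333219433), np.float64(-0.11079791580616738), 0.004] [-0.25  0.79  1.55 -0.    0.8  -0.42]
[np.float64(0.6090934606398705), np.float64(-0.02897709637447774), 0.004] [-0.12  0.76  1.62 -0.    0.76 -0.29]
```

With s=+1 the camera stays on the tail side, away from the leaf, and joint 6 ends at 2.85 or less, so I'll use that. Going to hover for a close look at the wedge.

```bash
cat >> h.py <<'E'
perp=lambda v:np.array([-v[1],v[0]])
RG=ori(perp(a)); RD=ori(perp(d))
E
python3 - <<'E'
from h import *
manip.set_gripper(0.75)
manip.move_ptp([.510,-.260,.13],RG)
shot('wrist','wrist1'); im,w=world('wrist1')
hsv=cv2.cvtColor(im,cv2.COLOR_RGB2HSV)
m=((hsv[...,0]<15)&(hsv[...,1]>110)).astype(np.uint8)
n,l,s,c=cv2.connectedComponentsWithStats(m)
for k in range(1,n):
    if s[k,4]<800: continue
    P=w[l==k]; P=P[~np.isnan(P[:,0])]
    r=cv2.minAreaRect(P[:,:2].astype(np.float32)); print(s[k],np.round(r[0],4),np.round(r[1],3),r[2],np.round(np.percentile(P[:,2],[5,50,95]),4))
print(manip.current_qpos(),manip.current_time(),manip.current_ee_pos())
E
```

```text
[ 464    0   85  119 8006] [ 0.3632 -0.1734] [0.08  0.049] 35.93239974975586 [0.0343 0.0357 0.0369]
[ 292  171   43  154 5757] [ 0.5628 -0.2426] [0.158 0.033] 21.134422302246094 [0.0076 0.0233 0.0267]
[ 410  212  105   36 2205] [ 0.4946 -0.1311] [0.025 0.082] 15.989736557006836 [0.0068 0.0134 0.0189]
[ 510  221   48   30 1161] [ 0.4782 -0.0734] [0.026 0.037] 16.43977928161621 [0.0187 0.0198 0.0208]
[-5.53624823e-01  5.12001325e-01  1.68172978e+00 -6.65152662e-05
  9.47619541e-01 -2.47194659e+00] 3.2 [ 0.50982948 -0.26047859  0.13013435]
```

View pics/wrist1.png

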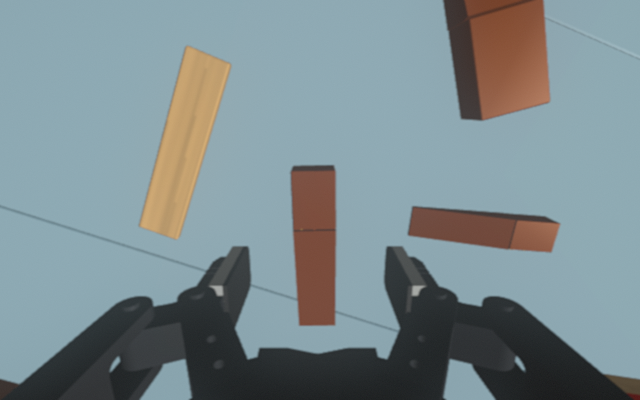

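The wrist view shows the middle wedge centred between the fingers and aligned with the jaws. Its tail is at (314,197) and its tip at (317,322), and the small wedge on the right at (480,232) is clear of the fingers. I'll grasp now.

```bash
python3 - <<'E'
from h import *
p=np.array([.5111,-.2614])
manip.move_l([*p,.03],max_speed=.15)
manip.move_l([*p,.003],max_speed=.05)
print('F',np.round(manip.current_force(),2))
manip.set_gripper(0.0,effort=50)
print('w',manip.current_grip_width(),'F',np.round(manip.current_force(),2))
manip.move_l([*p,.07],max_speed=.15)
print('w',manip.current_grip_width(),'F',np.round(manip.current_force(),2))
o=.165; q=toe-o*d
manip.move_ptp([*q,.07],RD)
print(np.round(manip.current_qpos(),3),manip.current_time())
shot('top','top2');shot('wrist','wrist2');shot('side','side2')
im,w=world('top2')
i=(w[...,0]>.5)&(w[...,0]<.72)&(w[...,1]>.045)&(w[...,1]<.235)&(w[...,2]>.186)&(w[...,2]<.206)
P=w[i]; print('leaf fit',len(P),np.polyfit(P[:,1],P[:,0],1))
E
```

```text
F [ 0.22  0.18 -0.76]
w 0.4065796645310719 F [-0.75 -0.51  4.21]
w 0.41085118997945913 F [ 0.8   0.48 -0.76]
[-0.264  0.694  1.53  -0.     0.917  2.709] 9.95
leaf fit 687 [-0.1741316   0.60533031]
```

View pics/top2.png

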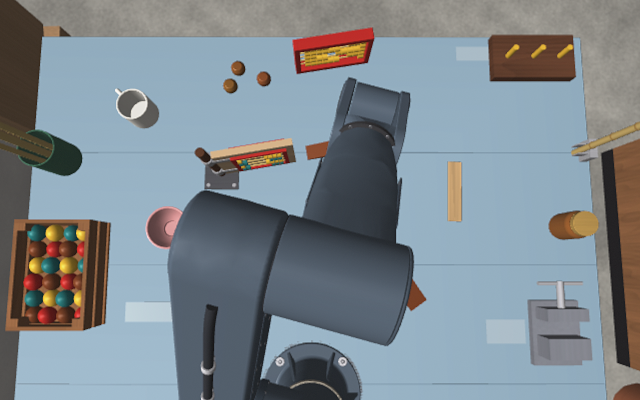

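View pics/wrist2.png

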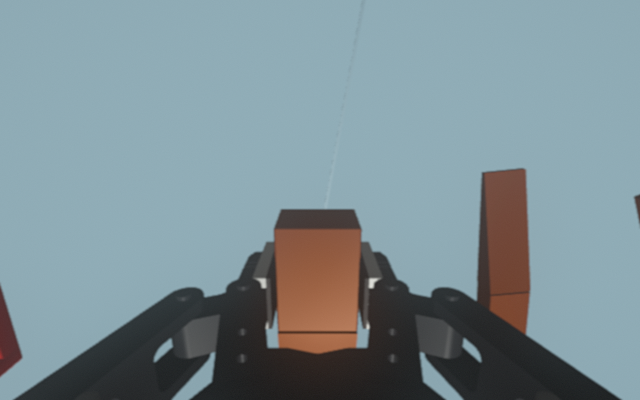

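View pics/side2.png

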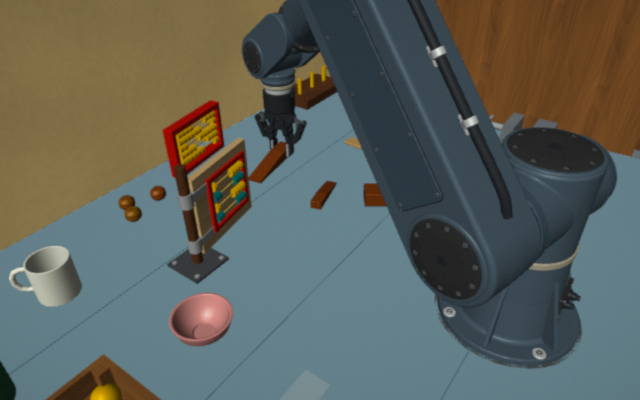

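The wedge is held straight: in the wrist view the tail is between the pads at (317,280). In the side view the tip at (258,178) points at the leaf's free end, and the leaf and bowl have not moved. I'll check the wedge's lateral offset from the leaf plane, then lower it.

```bash
python3 - <<'E'
from h import *
def fit(f):
    im,w=world(f)
    i=(w[...,0]>.5)&(w[...,0]<.72)&(w[...,1]>.045)&(w[...,1]<.225)&(w[...,2]>.19)&(w[...,2]<.203)
    P=w[i]; return len(P),np.polyfit(P[:,1],P[:,0],1)
print(fit('top0'),fit('top2'),fit('side0'),fit('side2'))
q=toe-.165*d
manip.move_l([*q,.02],max_speed=.12); manip.move_l([*q,.0035],max_speed=.03)
print('F',np.round(manip.current_force(),2),manip.current_ee_pos())
shot('top','top3');shot('side','side3')
for f in ['top3','side3']:
    im,w=world(f); hsv=cv2.cvtColor(im,cv2.COLOR_RGB2HSV)
    m=(hsv[...,0]<15)&(hsv[...,1]>110)&(w[...,0]>.5)&(w[...,0]<.72)&(w[...,1]>-.2)&(w[...,1]<.05)&(w[...,2]<.035)&(w[...,2]>.003)
    n,l,s,c=cv2.connectedComponentsWithStats(m.astype(np.uint8))
    k=1+np.argmax(s[1:,4]); P=w[l==k]
    rel=P[:,:2]-toe; al=rel@d; la=rel@perp(d)
    print(f,len(P),'along',np.percentile(al,[1,99]))
    for b in np.arange(-.1,0,.01):
        j=(al>=b)&(al<b+.01)
        if j.sum()>5: print('  ',round(b,3),np.round([la[j].min(),la[j].max(),np.median(P[j,2])],4))
    i=(w[...,0]>.5)&(w[...,0]<.72)&(w[...,1]>.045)&(w[...,1]<.225)&(w[...,2]>.19)&(w[...,2]<.203)
    Q=w[i]; print('leaf lateral',[np.round(np.percentile((Q[:,:2]-toe)@perp(d),x),4) for x in (2,50,98)])
print(manip.current_time())
E
```

```text
(622, array([-0.17293488,  0.60565825])) (627, array([-0.17249845,  0.60557408])) (525, array([-0.17884659,  0.60268283])) (528, array([-0.17762311,  0.60254531]))
F [-1.28 -0.02  2.18] [ 0.62466884 -0.12061366  0.0034997 ]
top3 192 along [-0.08369927 -0.03048552]
   -0.09 [-0.0141 -0.0053  0.0164]
   -0.08 [-0.0155 -0.0008  0.0142]
   -0.07 [-0.0155  0.0123  0.0123]
   -0.06 [-0.0146  0.0167  0.0102]
   -0.05 [-0.016   0.0176  0.0078]
   -0.04 [-0.0158  0.017   0.0071]
leaf lateral [np.float64(-0.0098), np.float64(-0.0011), np.float64(0.0066)]
side3 634 along [-0.18011886 -0.02991178]
   -0.1 [-0.012   0.0204  0.0177]
   -0.09 [-0.0136  0.0207  0.0156]
   -0.08 [-0.0135  0.0208  0.0139]
   -0.07 [-0.0132  0.02    0.0124]
   -0.06 [-0.0137  0.0202  0.0101]
   -0.05 [-0.0124  0.02    0.0085]
   -0.04 [-0.0138  0.0198  0.0066]
   -0.03 [-0.0083  0.0204  0.0061]
leaf lateral [np.float64(-0.0078), np.float64(0.0041), np.float64(0.0097)]
11.4667
```

View pics/side3.png

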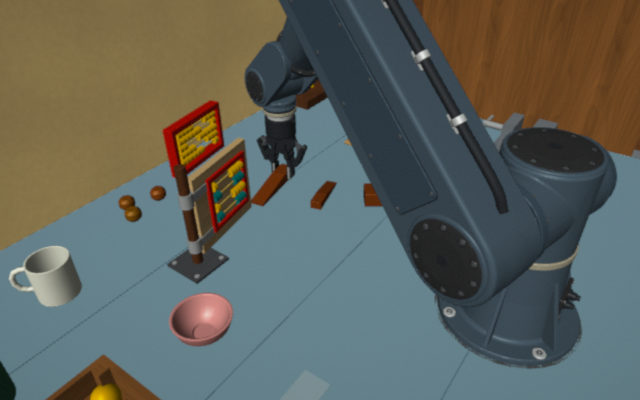

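The wedge lies flat and is in line with the leaf to about 2 mm, with the tip 30 mm outside the toe (side view, tip at about (256,203)). I'll re-grip so it seats on the shelf, then push in steps while watching the force.

```bash
python3 - <<'E'
from h import *
manip.set_gripper(0.5); manip.set_gripper(0.0,effort=40)
print('w',manip.current_grip_width(),np.round(manip.current_force(),2))
def go(o,v):
    q=toe-o*d; manip.move_l([*q,.0035],max_speed=v)
    f=manip.current_force(); return f[:2]@d,f
go(.09,.06)
for o in np.arange(.086,.0729,-.002):
    fa,f=go(o,.03); print(round(o,4),round(fa,2),np.round(f,2),np.round((manip.current_ee_pos()[:2]-toe)@d,4))
    if fa<-25: break
print(manip.current_time(),manip.current_qpos()[5])
shot('side','side4');shot('top','top4')
for f in ['top4','side4']:
    im,w=world(f)
    i=(w[...,0]>.5)&(w[...,0]<.72)&(w[...,1]>.045)&(w[...,1]<.225)&(w[...,2]>.19)&(w[...,2]<.203)
    P=w[i]; print(len(P),np.polyfit(P[:,1],P[:,0],1))
E
```

```text
w 0.4104159140767405 [ 0.98 -0.96  1.95]
0.086 1.0 [0.38 1.08 5.94] -0.0859
0.084 -0.17 [ 0.54 -0.08  4.49] -0.084
0.082 -1.41 [ 0.66 -1.32  4.18] -0.0819
0.08 -1.56 [-0.09 -1.6   5.67] -0.0798
0.078 -1.0 [ 0.54 -0.92  5.76] -0.0777
0.076 -3.49 [ 1.36 -3.31  5.22] -0.0759
0.074 -9.76 [ 1.85 -9.59  3.64] -0.0748
15.125 2.8459707806182437
600 [-0.17493233  0.60594786]
524 [-0.17392207  0.6020672 ]
```

View pics/side4.png

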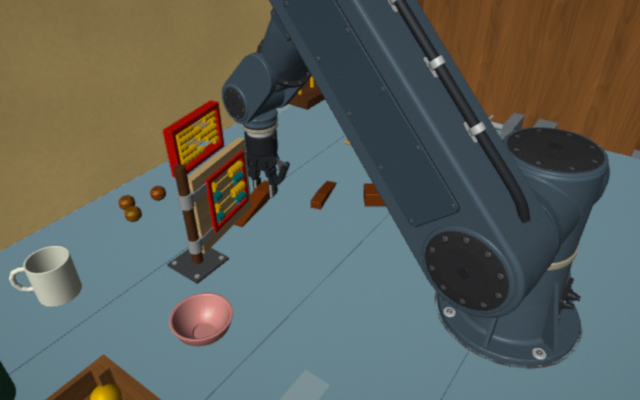

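The wedge is under the leaf and resistance is rising, at about 10 N with the tail 75 mm outside the toe. The leaf angle hasn't changed. I'll drive it a little further, release, then tap from behind.

```bash
python3 - <<'E'
from h import *
def go(o,v):
    q=toe-o*d; manip.move_l([*q,.0035],max_speed=v)
    f=manip.current_force(); return f[:2]@d,f
for o in (.073,.072,.071,.070,.069):
    fa,f=go(o,.03); print(round(o,4),round(fa,2),np.round(f,2),np.round((manip.current_ee_pos()[:2]-toe)@d,4),manip.current_grip_width())
    if fa<-22: break
# relax to actual position before release
al=(manip.current_ee_pos()[:2]-toe)@d
go(-al,.02); print('relax',np.round(manip.current_force(),2))
manip.set_gripper(0.6)
print((manip.current_ee_pos()[:2]-toe)@d,manip.current_time(),manip.current_qpos()[5])
shot('wrist','wrist5')
q=toe+al*d; manip.move_l([*q,.06],max_speed=.15)
shot('side','side5');shot('top','top5');print(manip.current_time())
for f in ['top5','side5']:
    im,w=world(f)
    i=(w[...,0]>.5)&(w[...,0]<.72)&(w[...,1]>.045)&(w[...,1]<.225)&(w[...,2]>.19)&(w[...,2]<.203)
    P=w[i]; print(len(P),np.polyfit(P[:,1],P[:,0],1))
E
```

```text
0.073 -13.6 [  3.   -13.28   2.5 ] -0.0745 0.4126307017639256
0.072 -18.81 [  1.91 -18.75   1.75] -0.0741 0.4136980074311647
0.071 -22.3 [  3.68 -21.99   0.87] -0.0737 0.41555620360565376
relax [ 1.72 -4.82  4.25]
-0.07318907662098345 16.5583 2.846355616052266
17.2333
574 [-0.17508054  0.60591735]
528 [-0.17651843  0.60228159]
```

View pics/wrist5.png

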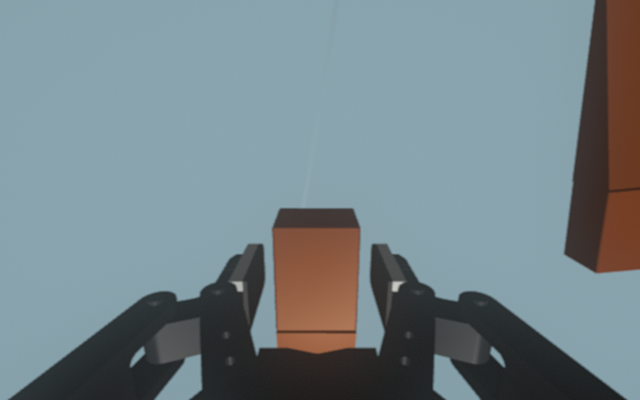

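View pics/side5.png

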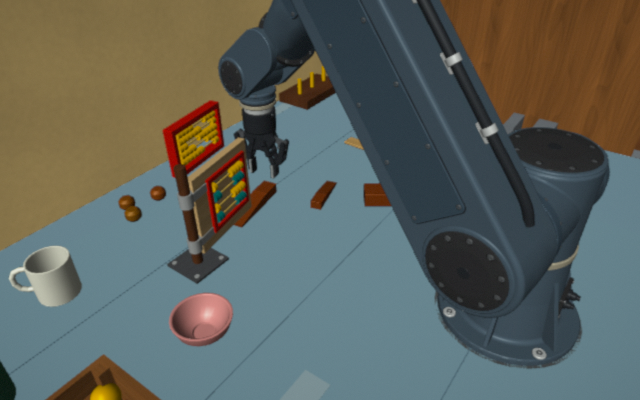

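After release the wedge stayed in place and straight: tail at (316,270) in the wrist view, and under the leaf end at (255,205) in the side view. Now I'll tap its end face with closed fingers, which also tests whether it's tight.

```bash
python3 - <<'E'
from h import *
P=lambda o,z:[*(toe-o*d),z]
manip.move_l(P(.14,.06),max_speed=.2)
manip.set_gripper(0.0,effort=60)
manip.move_l(P(.14,.008),max_speed=.12)
print('F',np.round(manip.current_force(),2))
b=manip.current_force()[:2]@d
manip.move_l(P(.117,.008),max_speed=.08)
for o in np.arange(.115,.088,-.001):
    manip.move_l(P(o,.008),max_speed=.03); f=manip.current_force(); fa=f[:2]@d-b
    print(round(o,4),round(fa,2),np.round((manip.current_ee_pos()[:2]-toe)@d,4),end=' | ')
    if fa<-22: break
print(np.round(f,1),manip.current_time())
manip.move_l(P(.14,.008),max_speed=.1)
manip.move_l(P(.15,.10),max_speed=.2)
manip.move_ptp([.52,-.30,.25],RD)
shot('side','side6');shot('top','top6')
for f in ['top6','side6']:
    im,w=world(f)
    i=(w[...,0]>.5)&(w[...,0]<.72)&(w[...,1]>.045)&(w[...,1]<.225)&(w[...,2]>.19)&(w[...,2]<.203)
    Q=w[i]; print(len(Q),np.polyfit(Q[:,1],Q[:,0],1))
    hsv=cv2.cvtColor(im,cv2.COLOR_RGB2HSV)
    m=(hsv[...,0]<15)&(hsv[...,1]>110)&(w[...,0]>.54)&(w[...,0]<.72)&(w[...,1]>-.15)&(w[...,1]<.05)&(w[...,2]<.035)&(w[...,2]>.003)
    n,l,s,c=cv2.connectedComponentsWithStats(m.astype(np.uint8))
    if n>1:
        k=1+np.argmax(s[1:,4]); R=w[l==k]; rel=R[:,:2]-toe; al=rel@d; la=rel@perp(d)
        print(f,len(R),'along',np.round(np.percentile(al,[1,99]),4),'lat',np.round(np.percentile(la,[2,98]),4),[np.round(np.median(la[(al>x)&(al<x+.03)]),4) for x in (-.095,-.065,-.035)])
print(manip.look_for('side','bowl')[:1],manip.current_time())
E
```

```text
F [0.61 0.57 0.99]
0.115 -1.0 -0.1151 | 0.114 -0.49 -0.1141 | 0.113 -0.96 -0.113 | 0.112 -0.9 -0.1119 | 0.111 0.63 -0.1109 | 0.11 -1.11 -0.1099 | 0.109 -6.02 -0.1095 | 0.108 -11.99 -0.1094 | 0.107 -17.74 -0.1093 | 0.106 -23.31 -0.1091 | [  4.4 -22.4  -5.1] 21.7667
626 [-0.17312878  0.60570546]
top6 521 along [-0.0944  0.008 ] lat [-0.0155  0.0173] [np.float64(0.0029), np.float64(0.0026), np.float64(0.0024)]
531 [-0.17788106  0.60246243]
side6 467 along [-0.0924  0.0088] lat [-0.0121  0.0206] [np.float64(0.0116), np.float64(0.0105), np.float64(0.0131)]
[{'at': [0.429, 0.3565, 0.029], 'confidence': 0.64}] 24.0583
```

View pics/top6.png

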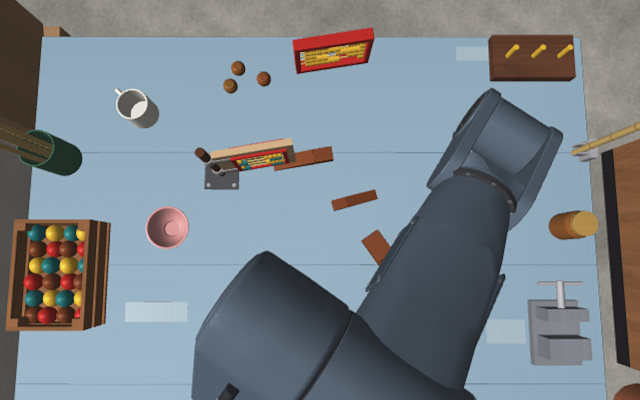

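View pics/side6.png

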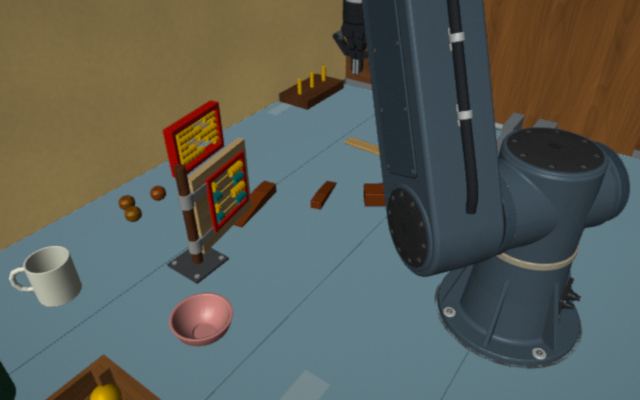

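The wedge sits straight under the free end, at (303,158) in the top view and (255,205) in the side view. It moved only about 0.3 mm under a 23 N tap. The leaf slope is unchanged (-0.1731 now, -0.1729 at the start), the bowl is where it was, and the arm is clear.

```bash
python3 -c "
from h import *
manip.sign_off()"
```

```text
the job is handed in; nothing more can be done
```

The wedge is jammed under the leaf's free end, and I handed the job in at about 24 s. I took the 160 mm wedge (the others measured about 120 and 219 mm), laid it flat in line with the leaf and pushed it in held to 22 N. I then let go and tapped its end face to 23 N with closed fingers.

**Last checks:**
- **Tightness:** the wedge stayed put when released and moved only about 0.3 mm over the final taps.
- **Depth:** the arm's contact position puts the tail's middle about 73 mm outside the toe. The top image gives about 70 mm and the side image about 68 mm, a little short of the 70–77 mm range. The calibration is only good to about 2 mm.
- **Lateral fit:** the wedge is within a few millimetres of the leaf's centreline; the two cameras disagree by about 3 mm.
- **Leaf angle:** unchanged. The slope from the top view was -0.1731, against -0.1729 at the start.
- **Bowl:** it hasn't moved to within the network's accuracy, at (0.429, 0.357) against (0.431, 0.356).

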